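# Scrub out the glass beaker with the wide bottle brush

### The arm

A 7-joint arm with a two-finger parallel gripper is mounted at the origin on a cart in front of the work surface, level with it; the furniture and walls round the work are solid. World frame = base frame: x ahead of the robot, y to its left, z up, the work surface at z = 0. Lengths are in m, angles in degrees, forces in N, time in s.
With the tool pointing down it reaches from about 0.425 to 0.875 m from the base axis. Payload 4.7 kg.
Tool frame: the origin (TCP) lies on the centre line of the jaws, within the pads' length; the fingertips stand 19 mm ahead of it and the grasp point (between the pads) is the TCP; z points along the fingers, y is the line along which they close (so a half turn about z gives the same grasp; the last joint's range is limited). The gripper opens to 87 mm and grips with 3 to 60 N. Pads are 19 mm wide; open, the fingers measure 117 mm over their backs; the gripper's body (75 mm by 190 mm) begins 51 mm behind the grasp point.
Start: joints at [-69.322, 18.392, -4.016, 83.108, 1.295, 78.541, -3.26], TCP at [0.221, 0.611, 0.242] pointing down, gripper open.
Joint ranges: [-163.93, 163.93], [-17.29, 119.83], [-79.2, 71.16], [3.27, 140.29], [-89.18, 269.18], [5.43, 117.66], [-154.24, 154.24]. Speed limits (degrees/s): [147.25, 147.25, 180, 180, 180, 180, 180].

### API

Orientations are given as [roll, pitch, yaw] about the fixed x, y, z axes, in that order (R = Rz(yaw) Ry(pitch) Rx(roll)).
In Python, from cell import env, imaging gives the robot as it stands.
- The arm moves only by the shell command python3 -m crank 'ROWS' [OPENING] [FORCE]. ROWS is JSON, a list of rows, each an object of numbers: "x", "y", "z": the shift along the tool's x, y, z in m; "turn": the turn about the tool's z in rad. In form: [{"x": .., "y": .., "z": .., "turn": ..}, ...]. A call has 1 to 12 rows; each row is the pose to reach, as a shift and turn from the pose commanded when the call began, along the tool's axes at that moment; what a row does not reach only later rows make up. A row lasts 1/8 s, in which the tool goes at most 62.5 mm and 10.7 degrees, less where a joint would pass 70% of its speed; a pose out of reach is approached as far as the arm can. A call with a gripper value outside its range is refused whole. OPENING is the finger opening in m, from 0 to 0.087, set as the call begins (- or left out, the last holds). The fingers move at their own pace and stop on an object; FORCE is the grip in N (left out, the last holds). Time passes only in rows, so rows that repeat a pose let the fingers close. It gives the time, the measured TCP pose, the force, the opening and the grip force at its end, in the units of the state.
- env.get_obs(): the state, without advancing time (a new reading comes with each control period).
- imaging.read_camera(name): name is "scene" or "top"; returns the picture (420x560x3 uint8, red, green, blue); there is no depth.
- imaging.get_calibration(name): a dict with "camera_matrix" (3x3 intrinsics, pixels), "position" and "attitude" of the camera in the world. Camera axes: x right, y up, looking along -z (the intrinsics and any distortion apply to the point x, -y, -z); pixel columns grow to the right and rows downward; lengths in m; the calibration is good to about 2 mm. A picture is of the moment at which its call begins. get_calibration takes no time and is no camera call.
- env.sign_off(): hands the job in; it is judged then, once.
The state is a dict: "time_s": time; "qpos": joint angles; "joint_velocities": joint speeds; "effort": joint torques, N m; "tool_pos": TCP position; "tool_rot": TCP orientation; "force": force on the tool from outside, world axes, zero at the start; "wrist_torque": the same for the moment, N m; "grip_width": finger opening in m; "grasp_force": force on a finger pad.
Only numpy, scipy, OpenCV 4.12 (cv2) and the standard library are available. Lean on these libraries where they do the work, as an engineer would, in place of code of your own. Each camera call takes 0.05 s, during which the arm holds its last target. There are 200 camera calls.

### The job

Take the bottle brush with the wide bristle head from its stand and scrub out the open glass beaker with three full strokes: each time down to the beaker's floor and then up until the bristles reach the rim. Then hang the brush back in its own slot in the stand by its collar. Leave the beaker standing where it is, and do not disturb the plastic mug, the conical flask or the thin brush.

Things in the scene. Friction and masses are not known exactly. Their poses are not given: they have to be found in the camera images.
- brush: Wide bottle brush, 211 mm long, 90 g, hung upright in the stand. Origin on its axis at the underside of the grey collar (disc 36 mm across, z 0 to 6 mm), z up. Above: square wooden handle 24 x 24 mm, sides along x and y, z 6 to 86 mm (grip near z = 50). Below: wire stem 8 mm thick to z = -63, then the white bristle head, 64 mm across, 62 mm long
- brush_tip (a point): lower end of the wide brush's bristle head, on the axis, 125 mm below the collar's underside. The head narrows over its last 18 mm to a blunt end 24 mm across
- thin_brush: the other brush in the stand: same handle, collar and length, but the bristle head is only 28 mm across; same origin. To be left hanging
- stand: Fixed steel stand, 130 (x) x 250 (y) x 150 mm, origin at the centre of its underside, open front to its -x. Tray below (14 mm lip), back sheet at x = 52. Top shelf 5 mm thick, top at z = 150, x = -40 to 52 mm, cut by two slots 16 mm wide at y = -60 and 60, from the front edge to x = 8. Front edge of the shelf turned up 5 mm beside the slots
- hang0 (a point): Hanging point of the slot at the stand's y = -60 mm, on top of the shelf, where the collar's centre rests. x points into the slot, away from its open front. A brush is lifted over the 5 mm turned-up edge, then slid fully out to the front (-x) before it goes up: its head does not pass up through the shelf
- hang1 (a point): the same for the slot at the stand's y = +60 mm
- beaker: open glass beaker with a small spout, 88 mm across, 115 mm high, 190 g, loose, standing on the worktop. Origin at the centre of its underside, z up. Inside about 76 mm wide, floor 4 mm above the underside, with sloping corners in the lowest 17 mm
- mug: white plastic measuring mug with a flat handle low on its side, 76 mm across, 118 mm high, loose; a bystander. Origin at its underside, the cup's axis at its own y = +22 mm, handle out to y = -60 mm
- flask: conical glass flask, 71 mm across, 92 mm high, loose; a bystander. Origin at the centre of its underside

How it is judged:
By the outcome, as a careful person would: the job done as asked, in the order asked, and still so for the second after the job is handed in, with the robot touching nothing.
It also fails if it takes over 72 s, if anything falls off the work surface, if the arm or the gripper's body presses on something with over 40 N, if the wrist force passes 120 N, or if a joint passes its speed limit or range.

## Working session

There is one attempt and no reset: what is moved stays moved. The work goes in short steps, Python scripts to look and compute and a shell command to move; the robot and the scene stay as the last step left them, time stands still between calls to the robot, and variables do not carry over. Pictures are saved under pics/ and viewed, at most 10 in all, crops included, and the job is handed in when it is done.

```bash
mkdir -p pics; python3 - <<'E'
from cell import env, imaging
import cv2
for n in("scene","top"):
    im=imaging.read_camera(n); cv2.imwrite(f"pics/{n}0.png",im[:,:,::-1])
    c=imaging.get_calibration(n); print(n,c)
o=env.get_obs(); print(o)
E
```

```text
scene {'camera_matrix': array([[519.24051656,   0.        , 270.99065446],
       [  0.        , 519.24051656, 207.94805301],
       [  0.        ,   0.        ,   1.        ]]), 'position': array([-0.32274667, -0.87273118,  0.77108016]), 'attitude': array([ 62.90989759,   1.31388385, -48.83657488])}
top {'camera_matrix': array([[493.26985263,   0.        , 269.1973973 ],
       [  0.        , 493.26985263, 212.97787388],
       [  0.        ,   0.        ,   1.        ]]), 'position': array([ 0.40199582, -0.04706754,  1.3938243 ]), 'attitude': array([  8.57844853,   0.52441588, -89.45499926])}
{'time_s': 0.1, 'qpos': array([-69.3209477 ,  18.43507721,  -4.01458891,  83.16837073,
         1.29505224,  78.53825865,  -3.26056881]), 'joint_velocities': array([-0.07432655, -0.12502535,  0.02501851, -0.16241629, -0.04397823,
       -0.04826979,  0.07299387]), 'effort': array([ 3.74258743e-04, -4.92572880e+01, -4.05468028e-01, -3.13397241e+01,
       -6.40497054e-02,  3.94385273e-02,  5.60470471e-05]), 'tool_pos': array([0.22084019, 0.61085535, 0.24056368]), 'tool_rot': array([-1.79903521e+02,  5.68409557e-03,  1.60129104e+02]), 'force': array([0.95855013, 0.15949032, 0.26333391]), 'wrist_torque': array([-0.03901585, -0.06114953, -0.00487038]), 'grasp_force': 0.0, 'grip_width': 0.08715123345829685}
```

View pics/scene0.png

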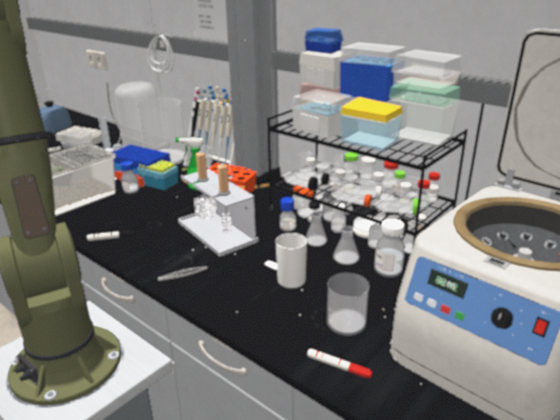

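View pics/top0.png

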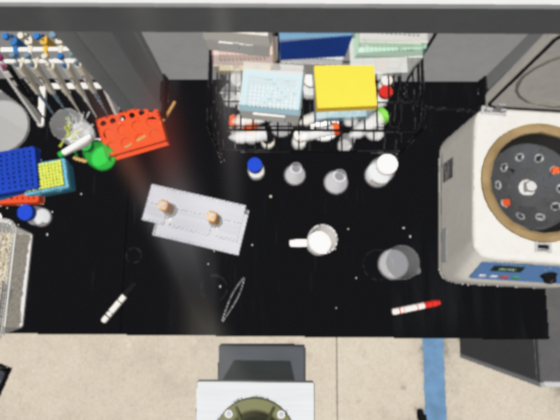

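```bash
python3 - <<'E'
import cv2,numpy as np
t=cv2.imread("pics/top0.png");s=cv2.imread("pics/scene0.png")
def c(im,x,y,w,h,k): return cv2.resize(im[y:y+h,x:x+w],None,fx=k,fy=k,interpolation=cv2.INTER_CUBIC)
cv2.imwrite("pics/c1.png",c(t,135,175,120,90,6.5))
a=np.hstack([c(s,170,140,100,120,4),c(s,310,255,80,96,5)]);cv2.imwrite("pics/c2.png",a)
E
```

```text
(no output)
```

View pics/c1.png

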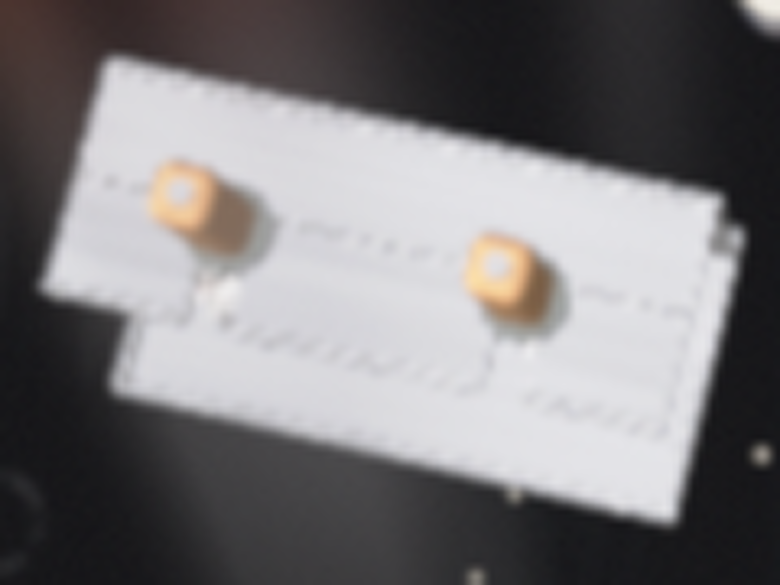

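View pics/c2.png

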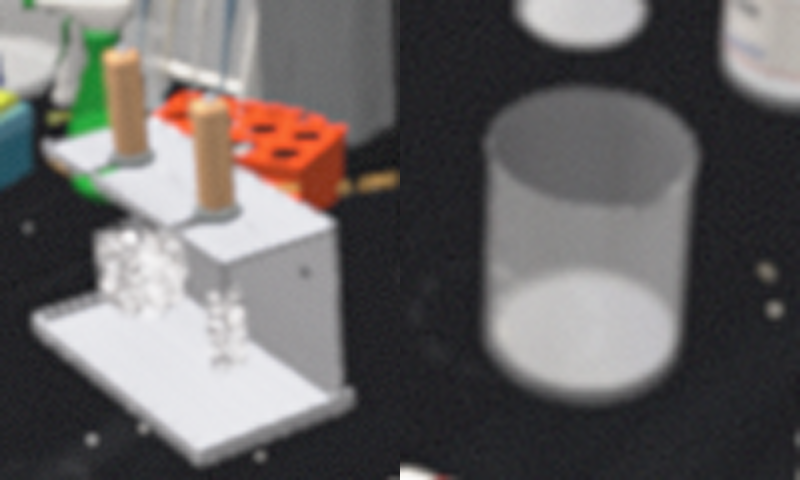

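```bash
cat > h.py <<'E'
import numpy as np
from scipy.spatial.transform import Rotation as R
from cell import imaging
def proj(name,P):
    c=imaging.get_calibration(name)
    p=(np.atleast_2d(P)-c["position"])@R.from_euler("xyz",c["attitude"],degrees=True).as_matrix()
    p=p*[1,-1,-1]; q=p@c["camera_matrix"].T
    return q[:,:2]/q[:,2:]
def ray(name,uv,z):
    c=imaging.get_calibration(name)
    d=np.linalg.inv(c["camera_matrix"])@[uv[0],uv[1],1]*[1,-1,-1]
    d=R.from_euler("xyz",c["attitude"],degrees=True).as_matrix()@d
    o=c["position"]; return o+d*(z-o[2])/d[2]
E
python3 - <<'E'
from h import *
import cv2
T=lambda u,v:(135+(u+.5)/6.5-.5,175+(v+.5)/6.5-.5)
S=lambda u,v:(170+(u+.5)/4-.5,140+(v+.5)/4-.5)
B=lambda u,v:(310+(u-400+.5)/5-.5,255+(v+.5)/5-.5)
for n,p,z in[("shelfBL",(112,55),.15),("shelfBR",(722,193),.15),("shelfFL",(40,292),.152),("trayFL",(112,392),.014),("trayFR",(676,523),.014),("wide top",(182,192),.236),("thin top",(498,265),.236)]:
    print(n,ray("top",T(*p),z).round(4))
for n,p,z in[("wide top",(122,52),.236),("thin top",(211,102),.236)]: print("scene",n,ray("scene",S(*p),z).round(4))
for p in[(485,150),(700,150),(590,86),(590,207)]: print("rim",ray("scene",B(*p),.115).round(4))
print("rimC",ray("scene",B(592,146),.115).round(4))
t=cv2.imread("pics/top0.png")
cv2.imwrite("pics/c3.png",cv2.resize(t[225:300,280:440],None,fx=5,fy=5,interpolation=cv2.INTER_CUBIC))
E
```

```text
shelfBL [0.6652 0.2697 0.15  ]
shelfBR [0.6116 0.0265 0.15  ]
shelfFL [0.5698 0.2932 0.152 ]
trayFL [0.5449 0.2976 0.014 ]
trayFR [0.4905 0.052  0.014 ]
wide top [0.5959 0.2197 0.236 ]
thin top [0.5697 0.1029 0.236 ]
scene wide top [0.593  0.2158 0.236 ]
scene thin top [0.5666 0.0965 0.236 ]
rim [ 0.4359 -0.3479  0.115 ]
rim [ 0.494  -0.4188  0.115 ]
rim [ 0.5049 -0.3555  0.115 ]
rim [ 0.4307 -0.405   0.115 ]
rimC [ 0.4673 -0.3816  0.115 ]
```

View pics/c3.png

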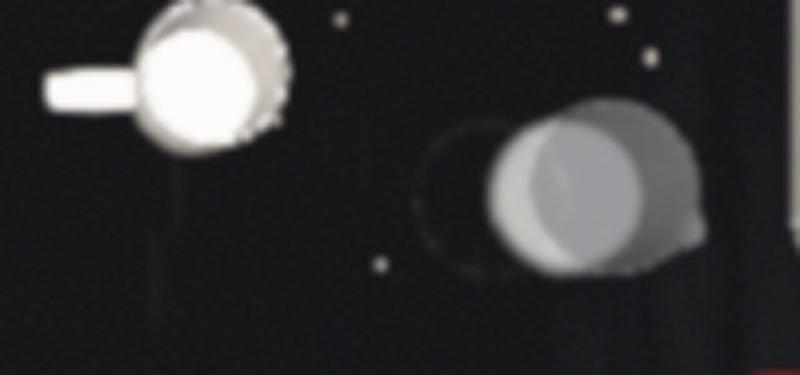

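```bash
cat >> h.py <<'E'
from cell import env
def go(x,y,z,yaw):
    o=env.get_obs(); p=o["tool_pos"]; r=R.from_euler("xyz",o["tool_rot"],degrees=True)
    d=r.inv().apply(np.array([x,y,z])-p)
    t=(o["tool_rot"][2]-yaw+180)%360-180
    print("t",round(o["time_s"],2),"shift",d.round(4),"turn",round(np.radians(t),3))
def state():
    o=env.get_obs(); print({k:np.round(o[k],4) for k in("time_s","tool_pos","tool_rot","force","grip_width","grasp_force","qpos")})
E
python3 - <<'E'
from h import *
from scipy.optimize import least_squares
go(.5945,.218,.30,77.5)
S=lambda u,v:(310+(u-400+.5)/5-.5,255+(v+.5)/5-.5)
T=lambda u,v:(280+(u+.5)/5-.5,225+(v+.5)/5-.5)
print("top rim",[ray("top",T(*p),.115).round(4) for p in[(614,187),(530,187),(698,187),(614,98),(614,275)]])
print("top floor",ray("top",T(565,197),.003).round(4))
print("scene floor",ray("scene",S(586,333),.004).round(4))
# machine near-left top edge heights
for z in(.15,.2,.25,.3): print(z,ray("top",(440,250),z).round(3),ray("scene",(395,345),z).round(3),ray("scene",(430,232),z).round(3))
E
```

```text
t 0.1 shift [-0.485  -0.2426 -0.059 ] turn 1.442
top rim [array([ 0.4698, -0.378 ,  0.115 ]), array([ 0.4694, -0.3348,  0.115 ]), array([ 0.4702, -0.4212,  0.115 ]), array([ 0.5158, -0.3794,  0.115 ]), array([ 0.4249, -0.3766,  0.115 ])]
top floor [ 0.4699 -0.3794  0.003 ]
scene floor [ 0.4784 -0.3769  0.004 ]
0.15 [ 0.499 -0.464  0.15 ] [ 0.326 -0.57   0.15 ] [ 0.724 -0.441  0.15 ]
0.2 [ 0.495 -0.447  0.2  ] [ 0.274 -0.594  0.2  ] [ 0.639 -0.476  0.2  ]
0.25 [ 0.491 -0.431  0.25 ] [ 0.221 -0.619  0.25 ] [ 0.555 -0.51   0.25 ]
0.3 [ 0.487 -0.414  0.3  ] [ 0.169 -0.643  0.3  ] [ 0.471 -0.545  0.3  ]
```

```bash
python3 -m crank '[{"x":0,"y":0,"z":-0.03,"turn":0.0},{"x":-0.04,"y":-0.02,"z":-0.059,"turn":0.15},{"x":-0.09,"y":-0.045,"z":-0.059,"turn":0.3},{"x":-0.14,"y":-0.07,"z":-0.059,"turn":0.45},{"x":-0.19,"y":-0.095,"z":-0.059,"turn":0.6},{"x":-0.24,"y":-0.12,"z":-0.059,"turn":0.75},{"x":-0.29,"y":-0.145,"z":-0.059,"turn":0.9},{"x":-0.34,"y":-0.17,"z":-0.059,"turn":1.05},{"x":-0.39,"y":-0.195,"z":-0.059,"turn":1.2},{"x":-0.44,"y":-0.22,"z":-0.059,"turn":1.32},{"x":-0.485,"y":-0.2426,"z":-0.059,"turn":1.442},{"x":-0.485,"y":-0.2426,"z":-0.059,"turn":1.442}]' 0.087 40; python3 - <<'E'
from h import *
import cv2
state(); go(.5945,.218,.20,77.5)
t=imaging.read_camera("top")[:,:,::-1];s=imaging.read_camera("scene")[:,:,::-1]
cv2.imwrite("pics/g1.png",np.hstack([cv2.resize(t[150:270,120:260],None,fx=2.8,fy=2.8),cv2.resize(s[90:210,140:280],None,fx=2.8,fy=2.8)]))
E
```

```text
time_s: 1.6
tool_pos: [0.5972, 0.2124, 0.2998]
tool_rot: [179.9, 0.2, 77.0]
force: [-0.4, -0.4, -0.7]
grip_width: 0.087
grasp_force: 0.0
{'time_s': np.float64(1.6), 'tool_pos': array([0.5972, 0.2124, 0.2998]), 'tool_rot': array([179.9243,   0.1963,  76.969 ]), 'force': array([-0.3931, -0.3918, -0.6586]), 'grip_width': np.float64(0.087), 'grasp_force': np.float64(0.0), 'qpos': array([-40.4284,  15.7454,  23.0838,  81.2367,  -5.93  ,  84.2905,
       -30.5594])}
t 1.6 shift [ 0.0052 -0.004   0.0998] turn -0.009
```

View pics/g1.png

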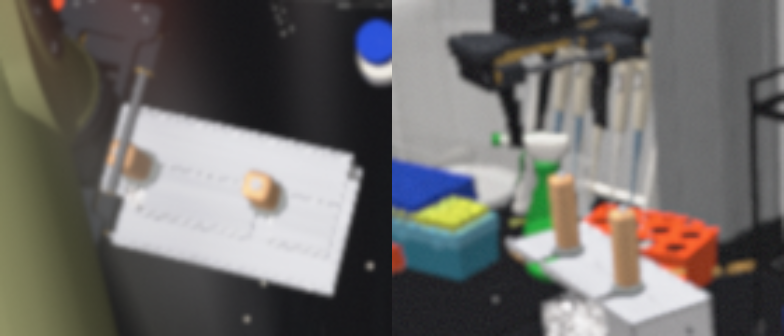

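```bash
python3 -m crank '[{"x":0,"y":0,"z":0.0},{"x":0,"y":0,"z":0.0}]'; python3 - <<'E'
from h import *
state(); go(.5945,.218,.20,77.5)
# where TCP projects vs handle
p=env.get_obs()["tool_pos"]; print(proj("top",p),proj("scene",p))
E
```

```text
{'time_s': np.float64(1.7), 'tool_pos': array([0.5945, 0.2181, 0.2999]), 'tool_rot': array([-1.799284e+02,  1.900000e-02,  7.747730e+01]), 'force': array([-0.0068,  0.8146, -0.1892]), 'grip_width': np.float64(0.0871), 'grasp_force': np.float64(0.0), 'qpos': array([-40.6383,  15.6669,  22.7699,  81.287 ,  -6.0499,  84.3167,
       -30.5462])}
t 1.7 shift [-0.      0.0001  0.0999] turn -0.0
[[156.96647869 199.99310439]] [[198.05595094 131.12819018]]invalid input
```

```bash
python3 -m crank '[{"x":0,"y":0,"z":0.02,"turn":0},{"x":0,"y":0,"z":0.04,"turn":0},{"x":0,"y":0,"z":0.06,"turn":0},{"x":0,"y":0,"z":0.075,"turn":0},{"x":0,"y":0,"z":0.09,"turn":0},{"x":0,"y":0,"z":0.1,"turn":0},{"x":0,"y":0,"z":0.1,"turn":0}]' && python3 -m crank '[{"x":0,"y":0,"z":0,"turn":0},{"x":0,"y":0,"z":0,"turn":0},{"x":0,"y":0,"z":0,"turn":0},{"x":0,"y":0,"z":0,"turn":0},{"x":0,"y":0,"z":0,"turn":0},{"x":0,"y":0,"z":0,"turn":0}]' 0.0 45; python3 -c "
from h import *
state()"
```

```text
time_s: 2.58
tool_pos: [0.5943, 0.2182, 0.1998]
tool_rot: [-179.9, 0.0, 77.5]
force: [0.1, -0.8, 0.0]
grip_width: 0.0867
grasp_force: 0.0
time_s: 3.32
tool_pos: [0.5946, 0.2183, 0.2006]
tool_rot: [180.0, -0.0, 77.5]
force: [-0.2, 0.6, -0.3]
grip_width: 0.035
grasp_force: 0.0
{'time_s': np.float64(3.325), 'tool_pos': array([0.5946, 0.2183, 0.2006]), 'tool_rot': array([ 1.799961e+02, -4.600000e-03,  7.751030e+01]), 'force': array([-0.1664,  0.6143, -0.345 ]), 'grip_width': np.float64(0.035), 'grasp_force': np.float64(0.0), 'qpos': array([-40.4299,  18.1429,  22.1813,  89.6533,  -7.0417,  73.5796,
       -29.7421])}
```

```bash
python3 -m crank '[{"x":0,"y":0,"z":0,"turn":0},{"x":0,"y":0,"z":0,"turn":0},{"x":0,"y":0,"z":0,"turn":0},{"x":0,"y":0,"z":0,"turn":0},{"x":0,"y":0,"z":0,"turn":0}]' && python3 -m crank '[{"x":0,"y":0,"z":-0.003,"turn":0},{"x":0,"y":0,"z":-0.006,"turn":0},{"x":0,"y":0,"z":-0.01,"turn":0},{"x":0,"y":0,"z":-0.01,"turn":0},{"x":0,"y":0,"z":-0.01,"turn":0}]'; python3 - <<'E'
from h import *
import cv2
state()
o=env.get_obs();p=o["tool_pos"];th=np.radians(-12.5)
t=p+np.array([-.088*np.cos(th),-.088*np.sin(th),0]); print(t); go(*t,77.5)
s=imaging.read_camera("scene")[:,:,::-1]
cv2.imwrite("pics/g2.png",cv2.resize(s[130:260,150:280],None,fx=4.5,fy=4.5,interpolation=2))
E
```

```text
time_s: 3.95
tool_pos: [0.5946, 0.2183, 0.2005]
tool_rot: [-180.0, 0.0, 77.5]
force: [-0.7, 0.8, -1.1]
grip_width: 0.0237
grasp_force: 45.0
time_s: 4.58
tool_pos: [0.5946, 0.2183, 0.2106]
tool_rot: [180.0, -0.0, 77.5]
force: [0.4, 0.8, -0.5]
grip_width: 0.0235
grasp_force: 45.0
{'time_s': np.float64(4.575), 'tool_pos': array([0.5946, 0.2183, 0.2106]), 'tool_rot': array([ 1.799973e+02, -5.700000e-03,  7.750900e+01]), 'force': array([ 0.4411,  0.8313, -0.5407]), 'grip_width': np.float64(0.0235), 'grasp_force': np.float64(44.9994), 'qpos': array([-40.4803,  17.7848,  22.2502,  88.9282,  -6.8923,  74.6375,
       -29.8536])}
[0.50870635 0.23734364 0.2105939 ]
t 4.58 shift [ 0.    -0.088 -0.   ] turn 0.0
```

View pics/g2.png

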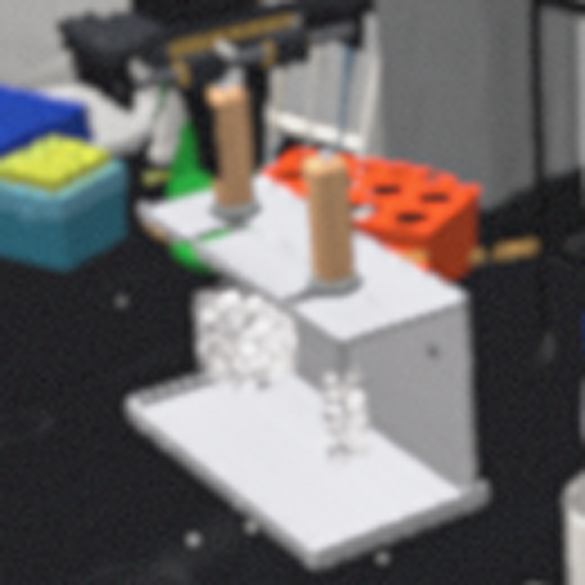

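```bash
python3 -m crank '[{"x":0,"y":-0.006,"z":0,"turn":0},{"x":0,"y":-0.014,"z":0,"turn":0},{"x":0,"y":-0.022,"z":0,"turn":0},{"x":0,"y":-0.03,"z":0,"turn":0},{"x":0,"y":-0.038,"z":0,"turn":0},{"x":0,"y":-0.046,"z":0,"turn":0},{"x":0,"y":-0.054,"z":0,"turn":0},{"x":0,"y":-0.062,"z":0,"turn":0},{"x":0,"y":-0.07,"z":0,"turn":0},{"x":0,"y":-0.08,"z":0,"turn":0},{"x":0,"y":-0.088,"z":0,"turn":0},{"x":0,"y":-0.088,"z":0,"turn":0}]'; python3 - <<'E'
from h import *
import cv2
go(.469,-.380,.335,90)
t=imaging.read_camera("top")[:,:,::-1];s=imaging.read_camera("scene")[:,:,::-1]
cv2.imwrite("pics/g3.png",np.hstack([cv2.resize(t[150:290,120:260],None,fx=2.8,fy=2.8),cv2.resize(s[130:270,140:280],None,fx=2.8,fy=2.8)]))
E
```

```text
time_s: 6.12
tool_pos: [0.5081, 0.2378, 0.2107]
tool_rot: [-180.0, -0.0, 77.6]
force: [-0.4, -0.6, -0.4]
grip_width: 0.0236
grasp_force: 45.0
t 6.12 shift [-0.6116  0.0948 -0.1246] turn -0.217
```

View pics/g3.png

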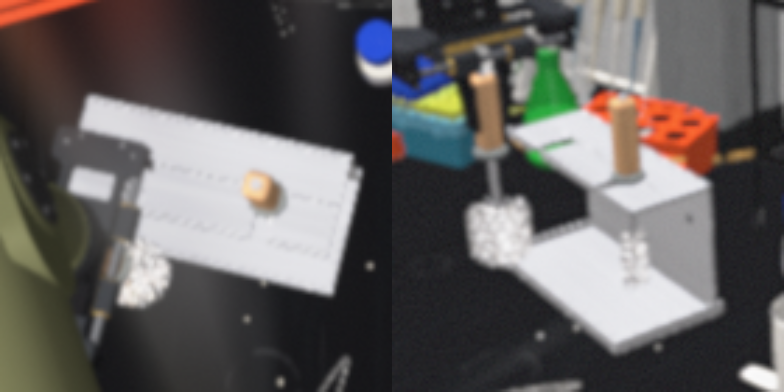

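```bash
python3 -m crank '[{"x":0,"y":0,"z":-0.03,"turn":0},{"x":0,"y":0,"z":-0.06,"turn":0},{"x":0,"y":0,"z":-0.095,"turn":0},{"x":0,"y":0,"z":-0.1246,"turn":0},{"x":-0.025,"y":0.004,"z":-0.1246,"turn":-0.01},{"x":-0.06,"y":0.009,"z":-0.1246,"turn":-0.02},{"x":-0.1,"y":0.0155,"z":-0.1246,"turn":-0.035},{"x":-0.145,"y":0.0225,"z":-0.1246,"turn":-0.05},{"x":-0.19,"y":0.0295,"z":-0.1246,"turn":-0.067},{"x":-0.235,"y":0.0364,"z":-0.1246,"turn":-0.083},{"x":-0.28,"y":0.0434,"z":-0.1246,"turn":-0.1},{"x":-0.325,"y":0.0504,"z":-0.1246,"turn":-0.115}]'; python3 - <<'E'
from h import *
go(.469,-.380,.335,90)
E
```

```text
time_s: 7.72
tool_pos: [0.4876, -0.0928, 0.3354]
tool_rot: [179.9, -0.0, 84.1]
force: [0.5, 0.9, -1.4]
grip_width: 0.0239
grasp_force: 45.0
t 7.72 shift [-0.2875  0.0111  0.0004] turn -0.103
```

```bash
python3 -m crank '[{"x":-0.04,"y":0.0015,"z":0,"turn":-0.015},{"x":-0.08,"y":0.003,"z":0,"turn":-0.03},{"x":-0.12,"y":0.0045,"z":0,"turn":-0.045},{"x":-0.16,"y":0.006,"z":0,"turn":-0.06},{"x":-0.2,"y":0.0075,"z":0,"turn":-0.075},{"x":-0.24,"y":0.009,"z":0,"turn":-0.09},{"x":-0.27,"y":0.0105,"z":0,"turn":-0.1},{"x":-0.2875,"y":0.0111,"z":0,"turn":-0.103},{"x":-0.2875,"y":0.0111,"z":0,"turn":-0.103},{"x":-0.2875,"y":0.0111,"z":0,"turn":-0.103},{"x":-0.2875,"y":0.0111,"z":0,"turn":-0.103}]'; python3 - <<'E'
from h import *
import cv2
go(.469,-.380,.335,90)
t=imaging.read_camera("top")[:,:,::-1];s=imaging.read_camera("scene")[:,:,::-1]
cv2.imwrite("pics/g4t.png",t);cv2.imwrite("pics/g4s.png",s)
cv2.imwrite("pics/g4.png",np.hstack([cv2.resize(t[210:310,350:450],None,fx=4,fy=4,interpolation=2),cv2.resize(s[190:340,300:400],None,fx=4,fy=4,interpolation=2)[:400+200][:600]]) if 0 else cv2.copyMakeBorder(cv2.resize(t[220:310,350:440],None,fx=4.4,fy=4.4,interpolation=2),0,204,0,0,0) if 0 else np.hstack([cv2.copyMakeBorder(cv2.resize(t[220:310,350:440],None,fx=4,fy=4,interpolation=2),0,240,0,0,0),cv2.resize(s[190:340,295:400],None,fx=4,fy=4,interpolation=2)]))
E
```

```text
time_s: 9.1
tool_pos: [0.4697, -0.3768, 0.3352]
tool_rot: [180.0, -0.0, 90.1]
force: [0.2, -0.8, -0.8]
grip_width: 0.0237
grasp_force: 45.0
t 9.1 shift [-0.0032 -0.0007  0.0002] turn 0.002
```

View pics/g4.png

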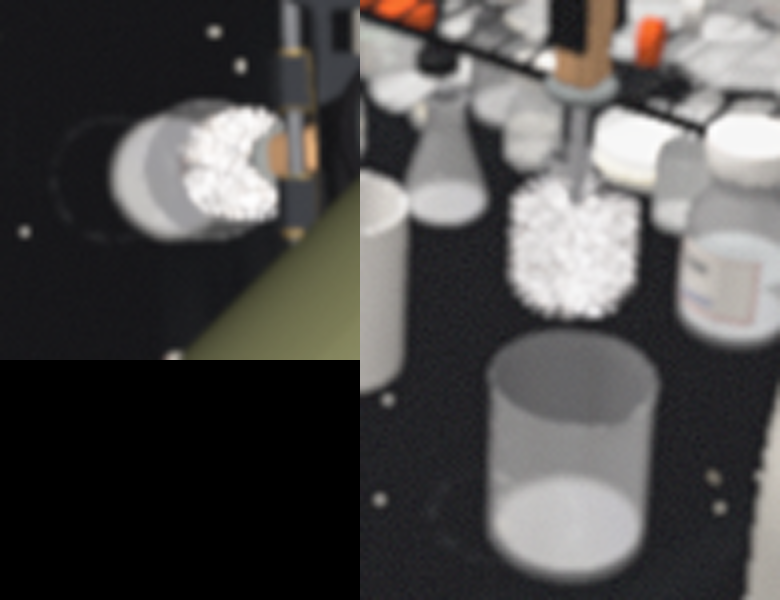

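```bash
python3 - <<'E'
from h import *
a=np.linspace(0,2*np.pi,72)
def ring(x,y,z,r): return np.c_[x+r*np.cos(a),y+r*np.sin(a),np.full(72,z)]
x,y,z=.4697,-.3768,.3352
head=np.vstack([ring(x,y,z-.05-d,.032) for d in(.063,.08,.107)]+[ring(x,y,z-.175,.012)])
top=lambda P:((proj("top",P)-[350,220]+.5)*4-.5); sc=lambda P:((proj("scene",P)-[295,190]+.5)*4-.5+[360,0])
for n,f in(("top",top),("scene",sc)):
    for m,P in(("head",head),("collar",ring(x,y,z-.05,.018)),("rim .469 -.380",ring(.469,-.380,.115,.044)),("base",ring(.469,-.380,0,.041))):
        q=f(P); print(n,m,"u",q[:,0].min().round(),q[:,0].max().round(),"v",q[:,1].min().round(),q[:,1].max().round())
E=1e-3
for n,f in(("top",top),("scene",sc)):
    for z in(.19,.115): p=np.array([.469,-.38,z]); print(n,z,"du,dv per mm x,y",(f(p+[E,0,0])-f(p)).round(2),(f(p+[0,E,0])-f(p)).round(2))
E
```

```text
top head u 183.0 310.0 v 106.0 217.0
top collar u 255.0 320.0 v 122.0 187.0
top rim .469 -.380 u 146.0 283.0 v 103.0 240.0
top base u 113.0 230.0 v 121.0 238.0
scene head u 512.0 641.0 v 169.0 314.0
scene collar u 547.0 620.0 v 75.0 108.0
scene rim .469 -.380 u 490.0 656.0 v 328.0 424.0
scene base u 490.0 638.0 v 496.0 592.0
top 0.19 du,dv per mm x,y [[-0.06 -1.65]] [[-1.65 -0.01]]
top 0.115 du,dv per mm x,y [[-0.05 -1.56]] [[-1.56 -0.01]]
scene 0.19 du,dv per mm x,y [[ 1.07 -0.79]] [[-1.62 -0.65]]
scene 0.115 du,dv per mm x,y [[ 1.04 -0.84]] [[-1.56 -0.69]]
```

```bash
python3 -m crank '[{"x":-0.002,"y":0,"z":0.015,"turn":0},{"x":-0.002,"y":0,"z":0.03,"turn":0},{"x":-0.002,"y":0,"z":0.045,"turn":0},{"x":-0.002,"y":0,"z":0.06,"turn":0},{"x":-0.002,"y":0,"z":0.075,"turn":0},{"x":-0.002,"y":0,"z":0.09,"turn":0},{"x":-0.002,"y":0,"z":0.105,"turn":0},{"x":-0.002,"y":0,"z":0.12,"turn":0},{"x":-0.002,"y":0,"z":0.13,"turn":0},{"x":-0.002,"y":0,"z":0.138,"turn":0},{"x":-0.002,"y":0,"z":0.14,"turn":0},{"x":-0.002,"y":0,"z":0.14,"turn":0}]'; python3 - <<'E'
from h import *
import cv2
state()
t=imaging.read_camera("top")[:,:,::-1];s=imaging.read_camera("scene")[:,:,::-1]
cv2.imwrite("pics/g5.png",np.hstack([cv2.copyMakeBorder(cv2.resize(t[220:310,350:440],None,fx=4,fy=4,interpolation=2),0,240,0,0,0),cv2.resize(s[190:340,295:400],None,fx=4,fy=4,interpolation=2)]))
E
```

```text
time_s: 10.7
tool_pos: [0.4692, -0.3801, 0.1954]
tool_rot: [180.0, 0.0, 90.0]
force: [-0.2, 1.1, -1.5]
grip_width: 0.0239
grasp_force: 45.0
{'time_s': np.float64(10.7), 'tool_pos': array([ 0.4692, -0.3801,  0.1954]), 'tool_rot': array([1.799767e+02, 1.110000e-02, 9.000100e+01]), 'force': array([-0.1729,  1.0963, -1.5256]), 'grip_width': np.float64(0.0239), 'grasp_force': np.float64(44.9993), 'qpos': array([ -5.9297,  19.5259,  52.2795,  95.1789, -16.0409,  73.1947,
        49.4424])}
```

View pics/g5.png

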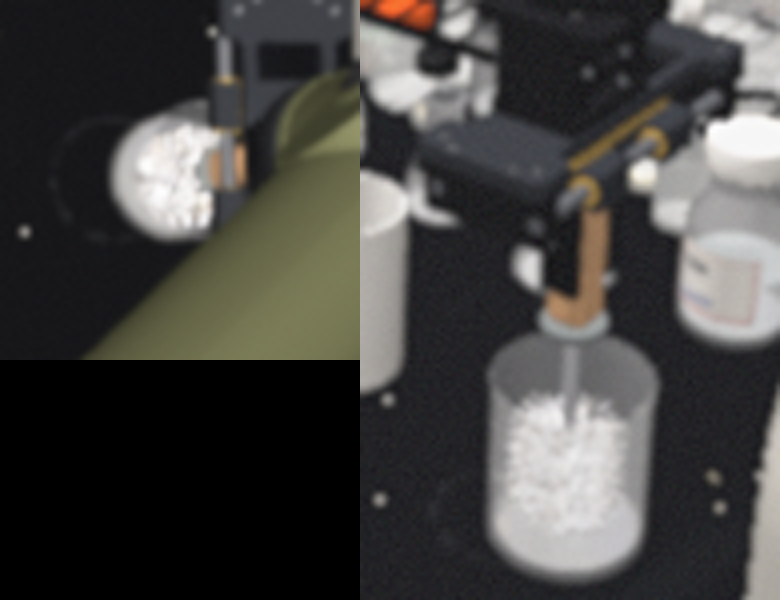

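```bash
python3 -m crank '[{"x":0,"y":0,"z":0.006,"turn":0},{"x":0,"y":0,"z":0.011,"turn":0},{"x":0,"y":0,"z":0.013,"turn":0},{"x":0,"y":0,"z":0.0145,"turn":0},{"x":0,"y":0,"z":0.0145,"turn":0}]'; python3 -m crank '[{"x":0,"y":0,"z":0.0012,"turn":0},{"x":0,"y":0,"z":0.0012,"turn":0}]'
```

```text
time_s: 11.42
tool_pos: [0.4691, -0.38, 0.1806]
tool_rot: [-180.0, -0.0, 90.0]
force: [0.4, -0.2, -1.0]
grip_width: 0.0235
grasp_force: 45.0
time_s: 11.68
tool_pos: [0.4693, -0.3801, 0.1796]
tool_rot: [180.0, 0.0, 90.0]
force: [0.7, 0.1, 0.4]
grip_width: 0.0234
grasp_force: 45.0
```

```bash
python3 -m crank '[{"x":0,"y":0,"z":0.0005,"turn":0},{"x":0,"y":0,"z":0.001,"turn":0},{"x":0,"y":0,"z":0.001,"turn":0}]'; python3 -m crank '[{"x":0,"y":0,"z":0.0005,"turn":0},{"x":0,"y":0,"z":0.001,"turn":0},{"x":0,"y":0,"z":0.001,"turn":0}]'
```

```text
time_s: 12.05
tool_pos: [0.4694, -0.3802, 0.1793]
tool_rot: [179.9, 0.0, 90.0]
force: [0.4, 0.4, 5.9]
grip_width: 0.0236
grasp_force: 45.0
time_s: 12.42
tool_pos: [0.4694, -0.3804, 0.1792]
tool_rot: [179.9, 0.0, 90.0]
force: [-1.4, 1.6, 10.1]
grip_width: 0.0235
grasp_force: 45.0
```

```bash
python3 -m crank '[{"x":0,"y":0,"z":-0.012,"turn":0},{"x":0,"y":0,"z":-0.03,"turn":0},{"x":0,"y":0,"z":-0.05,"turn":0},{"x":0,"y":0,"z":-0.064,"turn":0},{"x":0,"y":0,"z":-0.068,"turn":0},{"x":0,"y":0,"z":-0.068,"turn":0},{"x":0,"y":0,"z":-0.068,"turn":0}]'; python3 -m crank '[{"x":0,"y":0,"z":0.012,"turn":0},{"x":0,"y":0,"z":0.03,"turn":0},{"x":0,"y":0,"z":0.046,"turn":0},{"x":0,"y":0,"z":0.058,"turn":0},{"x":0,"y":0,"z":0.063,"turn":0},{"x":0,"y":0,"z":0.066,"turn":0},{"x":0,"y":0,"z":0.0673,"turn":0},{"x":0,"y":0,"z":0.0678,"turn":0},{"x":0,"y":0,"z":0.0678,"turn":0}]'
```

```text
time_s: 13.3
tool_pos: [0.4688, -0.3796, 0.2447]
tool_rot: [-179.9, -0.0, 90.0]
force: [-0.2, 0.3, 0.0]
grip_width: 0.0235
grasp_force: 45.0
time_s: 14.42
tool_pos: [0.4694, -0.3804, 0.1792]
tool_rot: [179.9, 0.0, 90.0]
force: [-0.7, 1.4, 6.0]
grip_width: 0.0239
grasp_force: 45.0
```

```bash
python3 -m crank '[{"x":0,"y":0,"z":-0.012,"turn":0},{"x":0,"y":0,"z":-0.03,"turn":0},{"x":0,"y":0,"z":-0.05,"turn":0},{"x":0,"y":0,"z":-0.064,"turn":0},{"x":0,"y":0,"z":-0.068,"turn":0},{"x":0,"y":0,"z":-0.068,"turn":0},{"x":0,"y":0,"z":-0.068,"turn":0}]'; python3 -m crank '[{"x":0,"y":0,"z":0.012,"turn":0},{"x":0,"y":0,"z":0.03,"turn":0},{"x":0,"y":0,"z":0.046,"turn":0},{"x":0,"y":0,"z":0.058,"turn":0},{"x":0,"y":0,"z":0.063,"turn":0},{"x":0,"y":0,"z":0.066,"turn":0},{"x":0,"y":0,"z":0.0675,"turn":0},{"x":0,"y":0,"z":0.068,"turn":0},{"x":0,"y":0,"z":0.068,"turn":0}]'; python3 -c "
from h import *
state()"
```

```text
time_s: 15.3
tool_pos: [0.4689, -0.3796, 0.2449]
tool_rot: [-179.9, -0.0, 90.0]
force: [-0.8, 0.5, -1.0]
grip_width: 0.0239
grasp_force: 45.0
time_s: 16.42
tool_pos: [0.4694, -0.3804, 0.1792]
tool_rot: [179.9, 0.0, 90.0]
force: [-0.9, 1.3, 5.8]
grip_width: 0.0239
grasp_force: 45.0
{'time_s': np.float64(16.425), 'tool_pos': array([ 0.4694, -0.3804,  0.1792]), 'tool_rot': array([1.799206e+02, 8.600000e-03, 8.999980e+01]), 'force': array([-0.8712,  1.2872,  5.8452]), 'grip_width': np.float64(0.0239), 'grasp_force': np.float64(45.0009), 'qpos': array([ -5.5542,  20.3646,  51.9428,  96.2807, -16.8436,  71.5338,
        50.0404])}
```

```bash
python3 -m crank '[{"x":0,"y":0,"z":-0.012,"turn":0},{"x":0,"y":0,"z":-0.03,"turn":0},{"x":0,"y":0,"z":-0.05,"turn":0},{"x":0,"y":0,"z":-0.064,"turn":0},{"x":0,"y":0,"z":-0.068,"turn":0},{"x":0,"y":0,"z":-0.068,"turn":0},{"x":0,"y":0,"z":-0.085,"turn":0},{"x":0,"y":0,"z":-0.105,"turn":0},{"x":0,"y":0,"z":-0.13,"turn":0},{"x":0,"y":0,"z":-0.152,"turn":0},{"x":0,"y":0,"z":-0.158,"turn":0},{"x":0,"y":0,"z":-0.158,"turn":0}]'; python3 - <<'E'
from h import *
go(.5087,.2373,.335,77.5)
E
```

```text
time_s: 17.92
tool_pos: [0.4692, -0.3801, 0.3361]
tool_rot: [180.0, 0.0, 90.0]
force: [-0.7, 0.2, -1.1]
grip_width: 0.0238
grasp_force: 45.0
t 17.93 shift [0.6174 0.0395 0.0009] turn 0.218
```

```bash
python3 -m crank '[{"x":0.025,"y":0.0016,"z":0,"turn":0.01},{"x":0.065,"y":0.004,"z":0,"turn":0.02},{"x":0.11,"y":0.007,"z":0,"turn":0.04},{"x":0.16,"y":0.01,"z":0,"turn":0.06},{"x":0.21,"y":0.0135,"z":0,"turn":0.075},{"x":0.26,"y":0.0165,"z":0,"turn":0.09},{"x":0.31,"y":0.02,"z":0,"turn":0.11},{"x":0.36,"y":0.023,"z":0,"turn":0.13},{"x":0.41,"y":0.026,"z":0,"turn":0.145},{"x":0.46,"y":0.0295,"z":0,"turn":0.16},{"x":0.505,"y":0.0323,"z":0,"turn":0.18},{"x":0.545,"y":0.035,"z":0,"turn":0.193}]'; python3 -m crank '[{"x":0.0355,"y":0.0023,"z":0,"turn":0.013},{"x":0.035,"y":0.0023,"z":0,"turn":0.013}]' >/dev/null;  python3 - <<'E'
from h import *
go(.5087,.2373,.335,77.5)
E
```

```text
time_s: 19.42
tool_pos: [0.5034, 0.1668, 0.3345]
tool_rot: [-179.9, 0.1, 79.0]
force: [0.9, 0.8, -0.8]
grip_width: 0.0238
grasp_force: 45.0
t 19.68 shift [ 0.0335 -0.0102 -0.0013] turn 0.018
```

```bash
python3 -m crank '[{"x":0.018,"y":-0.005,"z":0,"turn":0.009},{"x":0.0335,"y":-0.0102,"z":0,"turn":0.018},{"x":0.0335,"y":-0.0102,"z":0,"turn":0.018},{"x":0.0335,"y":-0.0102,"z":0,"turn":0.018},{"x":0.0335,"y":-0.0102,"z":0,"turn":0.018}]';  python3 - <<'E'
from h import *
go(.5087,.2373,.2105,77.5)
E
```

```text
time_s: 20.3
tool_pos: [0.5102, 0.2329, 0.3359]
tool_rot: [180.0, -0.0, 77.1]
force: [-0.0, -0.6, -0.4]
grip_width: 0.0235
grasp_force: 45.0
t 20.3 shift [ 0.0039 -0.0025  0.1254] turn -0.007
```

```bash
python3 -m crank '[{"x":0.0039,"y":-0.0025,"z":0.015,"turn":-0.007},{"x":0.0039,"y":-0.0025,"z":0.035,"turn":-0.007},{"x":0.0039,"y":-0.0025,"z":0.06,"turn":-0.007},{"x":0.0039,"y":-0.0025,"z":0.085,"turn":-0.007},{"x":0.0039,"y":-0.0025,"z":0.105,"turn":-0.007},{"x":0.0039,"y":-0.0025,"z":0.12,"turn":-0.007},{"x":0.0039,"y":-0.0025,"z":0.1254,"turn":-0.007},{"x":0.0039,"y":-0.0025,"z":0.1254,"turn":-0.007},{"x":0.0039,"y":-0.0025,"z":0.1254,"turn":-0.007}]';  python3 - <<'E'
from h import *
go(.5945,.2183,.2105,77.5)
import cv2
t=imaging.read_camera("top")[:,:,::-1];s=imaging.read_camera("scene")[:,:,::-1]
cv2.imwrite("pics/g6.png",np.hstack([cv2.resize(t[150:290,120:260],None,fx=2.8,fy=2.8),cv2.resize(s[130:270,140:280],None,fx=2.8,fy=2.8)]))
E
```

```text
time_s: 21.42
tool_pos: [0.5089, 0.2384, 0.2111]
tool_rot: [179.9, -0.1, 77.6]
force: [0.2, -0.3, -0.7]
grip_width: 0.0239
grasp_force: 45.0
t 21.43 shift [-0.0012  0.0879  0.0007] turn 0.001
```

```bash
python3 - <<'E'
from h import *
import cv2
a=cv2.imread("pics/g3.png")[:,392:].astype(np.float32).mean(2);b=cv2.imread("pics/g6.png")[:,392:].astype(np.float32).mean(2)
for n,(x,y,w,h) in dict(head=(65,190,90,90),handle=(70,65,55,100),thin=(205,90,60,200)).items():
    print(n,cv2.phaseCorrelate(a[y:y+h,x:x+w].copy(),b[y:y+h,x:x+w].copy()))
state(); go(.5945,.2183,.2105,77.5)
E
```

```text
head ((0.030824883715318663, -0.06014286246877987), 0.6940879183639714)
handle ((-0.009164301869407865, -0.07580294850387759), 0.909540118376414)
thin ((-0.03051977183216792, -0.03967868463833213), 0.9478662287394206)
{'time_s': np.float64(21.525), 'tool_pos': array([0.5088, 0.2384, 0.2111]), 'tool_rot': array([ 1.799391e+02, -6.200000e-02,  7.757160e+01]), 'force': array([-0.7645,  0.5433, -1.1429]), 'grip_width': np.float64(0.024), 'grasp_force': np.float64(44.9993), 'qpos': array([-49.0676,   8.7183,  23.5601,  99.237 ,  -3.6498,  72.7083,
       -37.098 ])}
t 21.52 shift [-0.0012  0.088   0.0007] turn 0.001
```

```bash
python3 -m crank '[{"x":-0.0011,"y":0.003,"z":0,"turn":0},{"x":-0.0011,"y":0.01,"z":0,"turn":0},{"x":-0.0011,"y":0.018,"z":0,"turn":0},{"x":-0.0011,"y":0.026,"z":0,"turn":0},{"x":-0.0011,"y":0.034,"z":0,"turn":0},{"x":-0.0011,"y":0.042,"z":0,"turn":0},{"x":-0.0011,"y":0.05,"z":0,"turn":0},{"x":-0.0011,"y":0.058,"z":0,"turn":0},{"x":-0.0011,"y":0.066,"z":0,"turn":0},{"x":-0.0011,"y":0.074,"z":0,"turn":0},{"x":-0.0011,"y":0.081,"z":0,"turn":0},{"x":-0.0011,"y":0.0875,"z":0,"turn":0}]'; python3 -m crank '[{"x":0,"y":0,"z":0,"turn":0},{"x":0,"y":0,"z":0,"turn":0}]'; python3 -c "
from h import *
go(.5945,.2183,.2005,77.5)"
```

```text
time_s: 23.02
tool_pos: [0.594, 0.2182, 0.2103]
tool_rot: [-180.0, -0.0, 77.6]
force: [0.0, -0.0, -0.7]
grip_width: 0.0237
grasp_force: 45.0
time_s: 23.28
tool_pos: [0.5934, 0.2184, 0.2102]
tool_rot: [-180.0, -0.0, 77.6]
force: [-0.5, -0.6, -1.3]
grip_width: 0.0236
grasp_force: 45.0
t 23.27 shift [0.0002 0.0011 0.0097] turn 0.001
```

Lower onto the shelf, watching for contact.

```bash
python3 -m crank '[{"x":0,"y":0.001,"z":0.002,"turn":0},{"x":0,"y":0.001,"z":0.004,"turn":0},{"x":0,"y":0.001,"z":0.006,"turn":0},{"x":0,"y":0.001,"z":0.008,"turn":0},{"x":0,"y":0.001,"z":0.0092,"turn":0},{"x":0,"y":0.001,"z":0.0095,"turn":0},{"x":0,"y":0.001,"z":0.0095,"turn":0}]'; python3 -m crank '[{"x":0,"y":0,"z":0.0005,"turn":0},{"x":0,"y":0,"z":0.0005,"turn":0}]'
```

```text
time_s: 24.15
tool_pos: [0.5946, 0.218, 0.2008]
tool_rot: [180.0, -0.0, 77.6]
force: [0.2, -0.0, -0.3]
grip_width: 0.0238
grasp_force: 45.0
time_s: 24.4
tool_pos: [0.5946, 0.218, 0.2004]
tool_rot: [180.0, -0.0, 77.6]
force: [-0.0, -0.1, -0.8]
grip_width: 0.0237
grasp_force: 45.0
```

```bash
python3 -m crank '[{"x":0,"y":0,"z":0.0005,"turn":0},{"x":0,"y":0,"z":0.001,"turn":0},{"x":0,"y":0,"z":0.001,"turn":0}]'
```

```text
time_s: 24.78
tool_pos: [0.5946, 0.2181, 0.2004]
tool_rot: [180.0, -0.0, 77.6]
force: [-1.2, -0.4, 4.9]
grip_width: 0.0239
grasp_force: 45.0
```

```bash
python3 -m crank '[{"x":0,"y":0,"z":-0.0008,"turn":0},{"x":0,"y":0,"z":-0.0008,"turn":0}]' >/dev/null; python3 -m crank '[{"x":0,"y":0,"z":0,"turn":0},{"x":0,"y":0,"z":0,"turn":0},{"x":0,"y":0,"z":0,"turn":0},{"x":0,"y":0,"z":0,"turn":0},{"x":0,"y":0,"z":0,"turn":0},{"x":0,"y":0,"z":0,"turn":0},{"x":0,"y":0,"z":0,"turn":0},{"x":0,"y":0,"z":0,"turn":0}]' 0.07; python3 -m crank '[{"x":0,"y":0,"z":-0.01,"turn":0},{"x":0,"y":0,"z":-0.025,"turn":0},{"x":0,"y":0,"z":-0.045,"turn":0},{"x":0,"y":0,"z":-0.07,"turn":0},{"x":0,"y":0,"z":-0.1,"turn":0},{"x":0,"y":0,"z":-0.13,"turn":0},{"x":0,"y":0,"z":-0.15,"turn":0},{"x":0,"y":0,"z":-0.15,"turn":0},{"x":0,"y":0,"z":-0.15,"turn":0},{"x":0,"y":0,"z":-0.15,"turn":0}]'
python3 - <<'E'
from h import *
import cv2
s=imaging.read_camera("scene")[:,:,::-1].copy();t=imaging.read_camera("top")[:,:,::-1].copy()
cv2.imwrite("pics/e_s.png",s);cv2.imwrite("pics/e_t.png",t)
S0=cv2.imread("pics/scene0.png");T0=cv2.imread("pics/top0.png")
g=lambda i:i.astype(np.float32).mean(2)
for n,A,B,(x,y,w,h) in [("wide head",S0,s,(190,193,30,30)),("wide handle",S0,s,(193,152,20,30)),("thin",S0,s,(215,160,18,75)),("beaker",S0,s,(322,268,55,70)),("mug",S0,s,(262,230,50,60)),("flask",S0,s,(330,222,35,45)),("beakerT",T0,t,(370,235,56,55)),("thinT",T0,t,(200,205,30,25)),("mugT",T0,t,(285,220,60,45)),("flaskT",T0,t,(322,165,30,32))]:
    a,b=g(A)[y:y+h,x:x+w].copy(),g(B)[y:y+h,x:x+w].copy()
    sh,r=cv2.phaseCorrelate(a,b); print(n,np.round(sh,2),round(r,2),"absdiff",np.abs(a-b).mean().round(1))
E
```

```text
time_s: 26.02
tool_pos: [0.5946, 0.218, 0.2001]
tool_rot: [180.0, -0.0, 77.6]
force: [0.4, -0.9, -0.3]
grip_width: 0.0699
grasp_force: 0.0
time_s: 27.28
tool_pos: [0.5941, 0.218, 0.349]
tool_rot: [-179.9, 0.1, 77.6]
force: [-1.1, 1.0, -0.1]
grip_width: 0.07
grasp_force: 0.0
wide head [-0.2  -0.15] 1.02 absdiff 6.8
wide handle [-0.35 -0.17] 0.99 absdiff 4.2
thin [-0.08  0.42] 0.99 absdiff 1.2
beaker [-0.04 -0.03] 1.03 absdiff 1.4
mug [-0.09 -0.01] 0.97 absdiff 1.4
flask [-0.01  0.53] 1.0 absdiff 1.3
beakerT [0.04 0.03] 0.94 absdiff 0.6
thinT [-0.04  0.54] 0.97 absdiff 0.3
mugT [-0.01  0.5 ] 0.93 absdiff 0.5
flaskT [ 0.03 -0.05] 0.9 absdiff 0.5
```

```bash
python3 -c "
from cell import env
print(env.sign_off())"
```

```text
the job is handed in; nothing more can be done
None
```

I scrubbed the beaker with three full floor-to-rim strokes, hung the wide brush back in its own slot by its collar, and handed the job in at about 27 s; the final images show the beaker, mug, flask and thin brush unmoved.

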